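# Ready the bench burnisher and hold its run lever

### The job

Get the bench burnisher going: first tighten its chuck on the bit by turning the ribbed sleeve clockwise (seen from above) until it stops, and let go of it. Then flip the safety catch fully over so that it frees the lever, and only then pull the lever by its T-handle all the way to the front of the machine, against its spring. Finish while still holding the lever there; do not disturb the things lying round the machine.

Things in the scene. Friction and masses are not known exactly. Their poses are not given: they have to be found in the camera images.
- burnisher: The machine: grey base plate 180 x 320 x 16 mm fixed to the table; chuck at its +y end, sprung lever and catch at its -y end. Origin on the table top, z up, -x is the front. In mm: chuck axis x -10, y 105, on a 66 mm square block, top z 61; lever pivot x 20, y -45, z 50; catch shaft along x at y -115, z 100, on posts x -25 to 11, 20 wide, up to z 112. All else is below z 67.
- sleeve_grip (a point): Point on the chuck's vertical axis at the height to grip the sleeve, 83 mm above the table. The sleeve is a dark ribbed steel ring 47 mm across (49 over the ribs), z 63 to 97 mm, straight from z 66 to 91, tapering to 38 at the top. The jaws show 4 mm and the bit 30 mm above its top: the gripper must straddle the bit (17 mm across).
- sleeve (a joint): Turn of the chuck sleeve, rad: grows clockwise seen from above, 0 open to 1.1 at the stop; starts at 0 to 0.25. The jaws close 4 mm per rad and meet the bit at about 0.9. It stays where left; turning takes about 0.15 N m, up to 1 N m once the jaws squeeze; from the stop it springs back to about 1.02 when let go. Tight means over 0.95.
- bit: The burnishing bit: steel shank 10 mm across, 77 mm long, with a grooved dark wooden head 17 mm across and 19 mm high on top. It already stands loosely in the chuck. Origin at the foot of the shank, 31 mm above the table; its z runs up the bit; top at 127 mm.
- jaw_a: One of the three small steel chuck jaws (5 mm wide, 26 mm high) round the bit inside the sleeve; origin at the foot of its inner face, 75 mm above the table. Moved only by the sleeve.
- jaw_b: The second chuck jaw, as jaw_a.
- jaw_c: The third chuck jaw, as jaw_a.
- catch_thumb (a point): Point in the safety catch's thumb paddle, 30 mm from the catch shaft. The paddle is a dark plate 24 mm wide (machine x) and 9 mm thick, reaching 42 mm from the shaft's axis, standing upright in front of the two posts when the catch is on.
- catch_hinge (a point): Point on the catch shaft's axis (machine x axis direction) right under the paddle, 100 mm above the table.
- catch (a joint): Safety catch, rad: 0 on (paddle upright, tongue level across the lever's front, blocking it) to 1.2 off (paddle tipped away from the lever, to the machine's -y; tongue lifted). Starts at 0 to 0.08. Friction hinge, about 2 N at the paddle; stays where left. Fully over means over 0.9. The tongue sits on the shaft 65 mm behind (+x of) the paddle and reaches 86 mm to +y.
- lever_hinge (a point): Point on the lever's pivot axis (along the machine's y axis), 50 mm above the table.
- lever_handle (a point): The T-handle on top of the lever: a black round bar 18 mm across and 84 mm long, lying along the machine's y axis. This point is its centre, 135 mm from the pivot axis, some 177 mm above the table (185 mm in mid swing). The lever's round steel stem, 12 mm across, comes up to it from below.
- run_lever (a joint): Swing of the lever, rad: 0 at rest, leaning 0.35 rad from upright to the back (+x of the machine); 0.7 at the stop, leaning as much to the front (-x). A spring takes it back when it is let go: about 3 N at the handle at rest and 9 N at the stop. While the catch is on it gives less than 0.1 rad. All the way means over 0.6.
- beeswax: A round yellowish wax cake, 55 mm across, 21 mm high, lying in front of the machine; to be left alone. Origin under its centre.
- spool_rust: A thread spool with white flanges, about 40 mm across and 42 mm high, standing upright beside the lever end of the machine; to be left alone. Origin at its foot, about 15 mm from its axis.
- swatches: A small stack of leather sample cards, 52 x 67 x 11 mm, lying beside the chuck end of the machine; to be left alone. Origin under its centre.

How it is judged:
By the outcome, as a careful person would: the job done as asked, in the order asked, and still so for the second after the job is handed in, while the arm keeps its last pose, push and grip.
It also fails if it takes over 54 s, if anything falls off the work surface, if the arm or the gripper's body presses on something with over 40 N, if the wrist force passes 120 N, or if a joint passes its speed limit or range.

### The arm

A 7-joint arm with a two-finger parallel gripper is mounted at the origin on the work surface; the furniture and walls round the work are solid. World frame = base frame: x ahead of the robot, y to its left, z up, the work surface at z = 0. Lengths are in mm, angles in rad, forces in N, time in s.
With the tool pointing down it reaches from about 400 to 875 mm from the base axis. Payload 4.4 kg.
Tool frame: the origin (TCP) lies midway between the tips of the shut fingers; the grasp point (between the pads) lies 19 mm behind it; z points along the fingers, y is the line along which they close (so a half turn about z gives the same grasp; the last joint's range is limited). The gripper opens to 85 mm and grips with 20 to 120 N. Pads are 22 mm wide; open, the fingers measure 114 mm over their backs; the gripper's body (76 mm by 85 mm) begins 54 mm behind the grasp point. The pads swing forward as they close: fully open they stand 13 mm farther back than shut.
Start: joints at [-1.37, 0.628, 0.038, 1.517, -0.027, 0.996, -0.02], TCP at [171.345, 627.024, 231.313] pointing down, gripper open.
Joint ranges: [-3.06, 3.06], [-0.37, 2.12], [-1.25, 1.32], [0.18, 2.47], [-1.1, 4.24], [0.23, 1.98], [-2.94, 2.94]. Speed limits (rad/s): [2.57, 2.57, 3.14, 3.14, 3.14, 3.14, 3.14].

### API

Orientations are given as [roll, pitch, yaw] about the fixed x, y, z axes, in that order (R = Rz(yaw) Ry(pitch) Rx(roll)).
In Python, from cell import ctrl, get_image, get_calibration gives the robot as it stands.
- The arm moves only by the shell command python3 -m creep 'ROWS'. ROWS is JSON, a list of rows, each an object of numbers: "dx", "dy", "dz": the shift along the world's x, y, z normalised to -1 to 1, where 1 is 0.4 m; "rx", "ry", "rz": the turn, a rotation vector about the world's x, y, z normalised to -1 to 1, where 1 is 2 pi rad; "grip": the closure, from -1 (fully open) to 1 (shut). A call has exactly 5 rows; each row is the pose to reach, as a shift and turn from the pose commanded when the call began, turning the shorter way round; what a row does not reach only later rows make up. A row lasts 1/8 s, in which the tool goes at most 62.5 mm and 10.7 degrees, less where a joint would pass 70% of its speed; a pose out of reach is approached as far as the arm can. A call with a number of a shift or a turn outside -1 to 1 is refused whole. A call with a gripper value outside its range is refused whole. The fingers move at their own pace and stop on an object; the grip force is fixed at half the most. Time passes only in rows, so rows that repeat a pose let the fingers close, or fill a call up. It gives the time, the measured TCP pose, the force, the opening and the grip force at its end, in the units of the state.
- ctrl.read_state(): the state, without advancing time (a new reading comes with each control period).
- get_image(name): name is "scene" or "top"; returns the picture (420x560x3 uint8, red, green, blue); there is no depth.
- get_calibration(name): a dict with "mtx" (3x3 intrinsics, pixels), "distortion" ([k1, k2, p1, p2, k3] as OpenCV has them; the pictures are not rectified), "world_from_camera" (4x4, takes a point from camera to world coordinates). Camera axes: x right, y down, z forward; pixel columns grow to the right and rows downward; lengths in mm; the calibration is good to about 2 mm. A picture is of the moment at which its call begins. get_calibration takes no time and is no camera call.
- ctrl.finish_job(): hands the job in; it is judged then, once.
The state is a dict: "clock": time; "qpos": joint angles; "qd": joint speeds; "tau": joint torques, N m; "eef_pos": TCP position; "tool_rot": TCP orientation; "force": force on the tool from outside, world axes, zero at the start; "torque": the same for the moment, N m; "width": finger opening in mm; "gripper_force": force on a finger pad.
Only numpy, scipy, OpenCV 4.12 (cv2) and the standard library are available. Lean on these libraries where they do the work, as an engineer would, in place of code of your own. Each camera call takes 0.05 s, during which the arm holds its last target. There are 200 camera calls.

## Working session

There is one attempt and no reset: what is moved stays moved. The work goes in short steps, Python scripts to look and compute and a shell command to move; the robot and the scene stay as the last step left them, time stands still between calls to the robot, and variables do not carry over. Pictures are saved under pics/ and viewed, at most 10 in all, crops included, and the job is handed in when it is done.

```bash
mkdir -p pics; ls; python3 - <<'E'
from cell import ctrl,get_image,get_calibration
import cv2
for n in ("scene","top"):
    cv2.imwrite(f"pics/{n}0.png",get_image(n)[:,:,::-1]); c=get_calibration(n); print(n,c["mtx"],c["distortion"],c["world_from_camera"])
print(ctrl.read_state())
E
```

```text
pics
scene [[388.04509539   0.         269.30155407]
 [  0.         388.04509539 211.58793147]
 [  0.           0.           1.        ]] [-0.09470848  0.          0.          0.          0.        ] [[ 4.73466690e-01 -5.75344804e-01  6.66939015e-01 -2.19931636e+01]
 [-8.80797792e-01 -3.13521565e-01  3.54823164e-01 -2.47358656e+02]
 [ 4.95409990e-03 -7.55435361e-01 -6.55204451e-01  6.89692276e+02]
 [ 0.00000000e+00  0.00000000e+00  0.00000000e+00  1.00000000e+00]]
top [[380.79343411   0.         278.61696558]
 [  0.         380.79343411 208.54844127]
 [  0.           0.           1.        ]] [-0.07924778  0.          0.          0.          0.        ] [[-1.01557845e-02 -9.95185033e-01  9.74864569e-02  4.54842293e+02]
 [-9.99885976e-01  1.11963618e-02  1.01329478e-02  4.28943595e+01]
 [-1.11756517e-02 -9.73724330e-02 -9.95185266e-01  9.56117152e+02]
 [ 0.00000000e+00  0.00000000e+00  0.00000000e+00  1.00000000e+00]]
{'clock': 0.1, 'qpos': array([-1.3697763 ,  0.62924686,  0.03843964,  1.51824619, -0.02697051,
        0.99629365, -0.0200155 ]), 'qd': array([-0.00022709, -0.00096963,  0.00080798, -0.00435448,  0.00021664,
       -0.00083641,  0.00031953]), 'tau': array([ 3.32994328e-03, -5.64527929e+01,  1.23086404e+00, -1.93974978e+01,
        1.13874266e-02,  5.40746172e-03,  2.51106928e-05]), 'eef_pos': array([171.21403973, 626.48007294, 230.49231912]), 'tool_rot': array([-3.13991686e+00,  3.76935205e-05,  2.87477784e+00]), 'force': array([-0.05003397, -0.58496949, -0.11893448]), 'torque': array([-0.01323831,  0.00770115,  0.00840982]), 'gripper_force': 0.0, 'width': 85.29152343714253}
```

View pics/scene0.png

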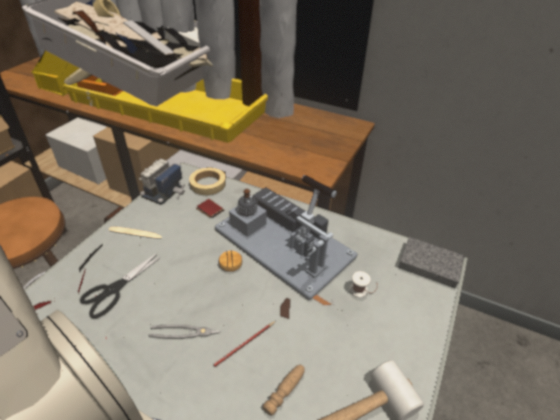

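View pics/top0.png

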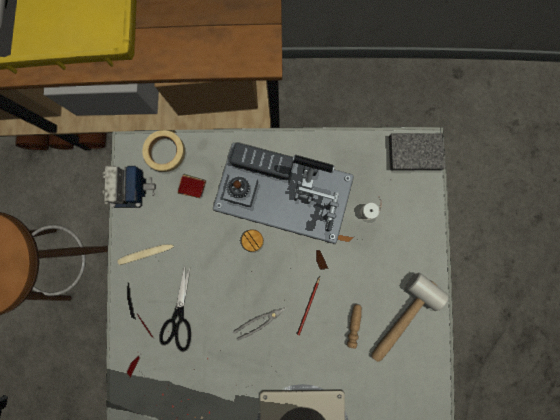

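The scene picture shows the machine at about (285,235). In the top picture the base plate spans (215,140)–(355,242), with the chuck at (238,187), the T-handle at (313,163) and the catch near (320,215). I'll zoom in on it.

```bash
python3 - <<'E'
import cv2
t=cv2.imread("pics/top0.png")[125:260,195:390]
cv2.imwrite("pics/topc.png",cv2.resize(t,None,fx=4,fy=4,interpolation=cv2.INTER_CUBIC))
t=cv2.imread("pics/scene0.png")[165:305,200:390]
cv2.imwrite("pics/scenec.png",cv2.resize(t,None,fx=4,fy=4,interpolation=cv2.INTER_CUBIC))
E
```

```text
(no output)
```

View pics/topc.png

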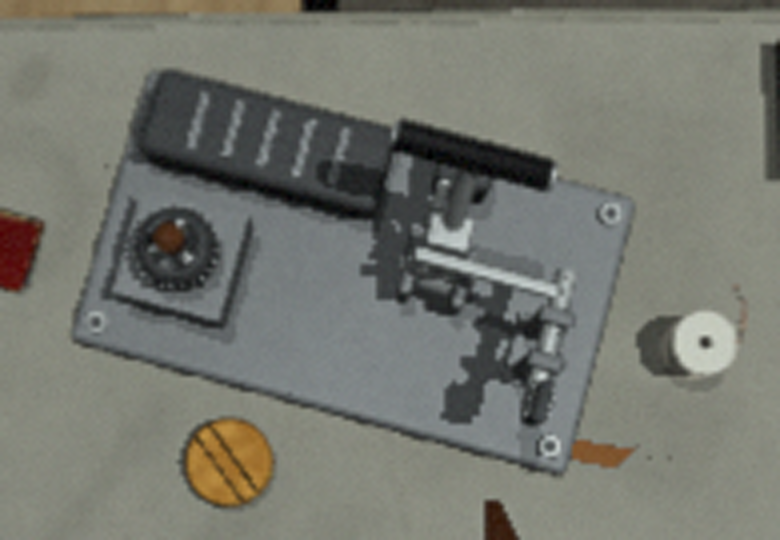

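View pics/scenec.png

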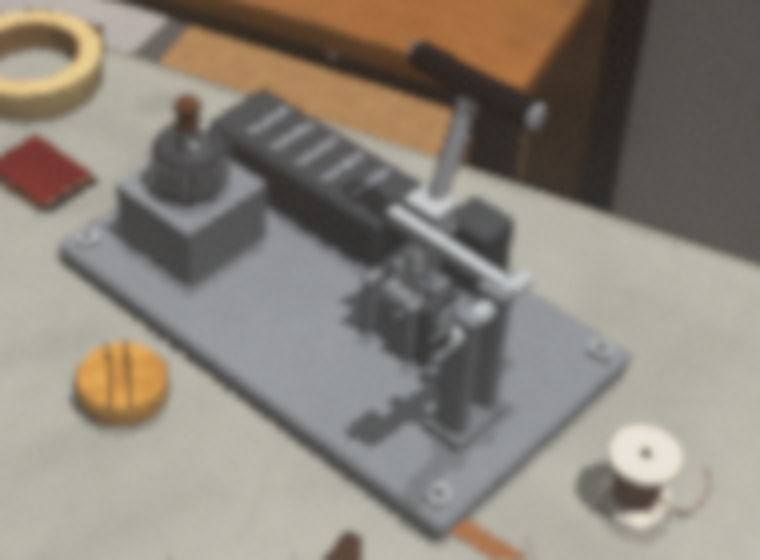

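The crops give clean landmarks: three plate corners, the bit's top and both T-handle ends in each picture. I'll fit the machine pose to these.

```bash
cat > h.py <<'E'
import numpy as np,cv2,math
from cell import ctrl,get_image,get_calibration
from scipy.optimize import least_squares
from scipy.spatial.transform import Rotation as R
def proj(n,P):
    c=get_calibration(n); T=np.linalg.inv(np.array(c["world_from_camera"]))
    return cv2.projectPoints(np.array(P,float),cv2.Rodrigues(T[:3,:3])[0],T[:3,3],np.array(c["mtx"]),np.array(c["distortion"]))[0][:,0]
def m2w(p,P):
    P=np.array(P,float);c,s=math.cos(p[2]),math.sin(p[2])
    return np.stack([p[0]+c*P[:,0]-s*P[:,1],p[1]+s*P[:,0]+c*P[:,1],P[:,2]],1)
E
python3 - <<'E'
from h import *
M=[(-90,160,16),(-90,-160,16),(90,-160,16),(-10,105,127),(66.3,-3,176.8),(66.3,-87,176.8)]
t=np.array([(74,338),(563,474),(635,200),(170,236),(402,135),(552,175)])/4+[195,125]-.375
s=np.array([(62,250),(437,525),(628,355),(187,100),(418,52),(537,115)])/4+[200,165]-.375
f=lambda p:np.concatenate([(proj("top",m2w(p,M))-t).ravel(),(proj("scene",m2w(p,M))-s).ravel()])
r=least_squares(f,[600,0,-.25],loss="soft_l1"); print(r.x); print(f(r.x).reshape(-1,2).round(1))
p=r.x
print(m2w(p,[(-10,105,83),(-57,-115,130),(-57,-115,100),(20,-45,50),(66.3,-45,176.8),(-26.3,-45,176.8)]).round(1))
# paddle x position candidates
for x in (-32,-38,-44,-50): print(x,((proj("top",m2w(p,[(x,-115,142),(x,-115,100)]))-[195,125])*4).round(0).tolist(),((proj("scene",m2w(p,[(x,-115,142)]))-[200,165])*4).round(0).tolist())
E
```

```text
[ 5.81349205e+02  3.93722449e+01 -2.69794155e-01]
[[-0.8  4. ]
 [ 1.9  3.2]
 [ 1.3  1.9]
 [-0.4 -3.3]
 [-1.7 -4. ]
 [-0.2 -3.9]
 [-4.4  0.8]
 [-0.1  4.5]
 [ 0.5  1.5]
 [ 0.9 -1.2]
 [-0.  -1.2]
 [ 0.2 -0.9]]
[[599.7 143.2  83. ]
 [495.8 -56.3 130. ]
 [495.8 -56.3 100. ]
 [588.6  -9.3  50. ]
 [633.3 -21.7 176.8]
 [544.    3.  176.8]]
-32 [[548.0, 359.0], [538.0, 365.0]] [[457.0, 273.0]]
-38 [[545.0, 370.0], [535.0, 375.0]] [[450.0, 279.0]]
-44 [[542.0, 381.0], [533.0, 386.0]] [[443.0, 285.0]]
-50 [[539.0, 392.0], [530.0, 396.0]] [[435.0, 292.0]]
```

```bash
python3 - <<'E'
from h import *
M=[(-90,160,16),(-90,-160,16),(90,-160,16),(-10,105,127),(66.3,-3,176.8),(66.3,-87,176.8)]
t=np.array([(74,338),(563,474),(635,200),(170,236),(402,135),(552,175)])/4+[195,125]-.375
s=np.array([(62,250),(437,525),(628,355),(187,100),(418,52),(537,115)])/4+[200,165]-.375
for names in (("top",),("scene",),("top","scene")):
    f=lambda p:np.concatenate([(proj(n,m2w(p,M)+[0,0,p[3]])-dict(top=t,scene=s)[n]).ravel() for n in names])
    r=least_squares(f,[600,0,-.25,0]); print(names,r.x.round(3)); print(f(r.x).reshape(-1,2).round(1).tolist())
E
```

```text
('top',) [ 5.85016e+02  3.83050e+01 -2.76000e-01 -3.10110e+01]
[[1.7, 3.2], [0.2, 2.1], [-0.5, 3.1], [1.8, -2.8], [-1.5, -2.2], [-1.5, -2.2]]
('scene',) [ 6.04373e+02  4.79300e+01 -2.65000e-01 -2.07100e+01]
[[-1.4, 0.4], [0.3, 1.0], [-1.1, -0.3], [2.8, -0.4], [0.0, -0.2], [-0.7, -0.5]]
('top', 'scene') [ 5.82539e+02  3.95280e+01 -2.74000e-01 -1.80200e+00]
[[-0.8, 3.3], [1.5, 2.9], [1.1, 1.8], [-0.3, -3.8], [-1.7, -4.3], [-0.3, -4.1], [-4.0, 0.9], [-0.3, 4.7], [0.5, 1.9], [1.2, -1.0], [0.2, -0.8], [0.3, -0.5]]
```

```bash
python3 - <<'E'
from h import *
N="c1 c2 c3 bit h1 h2 wax spool screw1 screw2 screw3".split()
t=np.array([(74,338),(563,474),(635,200),(170,236),(402,135),(552,175),(228,462),(706,342),(95,321),(549,446),(610,213)])/4+[195,125]-.375
s=np.array([(62,250),(437,525),(628,355),(187,100),(418,52),(537,115),(122,378),(645,453),(90,234),(438,492),(602,349)])/4+[200,165]-.375
for n,a,b in zip(N,t,s):
    r=least_squares(lambda X:np.r_[proj("top",[X])[0]-a,proj("scene",[X])[0]-b],[600,40,50]); print(n,r.x.round(1),r.fun.round(1))
E
```

```text
c1 [548.9 215.1  10.4] [ 0.6 -0.4 -0.8 -0. ]
c2 [460.2 -86.5  19.1] [ 0.3 -0.1 -0.3  0. ]
c3 [ 630.4 -136.    15.1] [ 0. -0. -0.  0.]
bit [592.3 141.7 129. ] [ 0.2 -0.1 -0.2  0. ]
h1 [635.2  15.2 180.5] [ 0.1 -0.1 -0.2  0. ]
h2 [613.8 -63.  180.1] [ 0.5 -0.3 -0.6  0.1]
wax [470.3 118.4  16.8] [ 0.5 -0.4 -0.6  0. ]
spool [ 538.3 -171.6   43.7] [ 0.3 -0.2 -0.3  0. ]
screw1 [558.2 199.3  23.7] [ 0.8 -0.5 -1.  -0. ]
screw2 [477.7 -78.5  22.6] [ 0.5 -0.3 -0.5  0. ]
screw3 [ 622.1 -120.5   20.1] [ 0.5 -0.3 -0.6  0.1]
```

Triangulation is consistent, so the plate simply isn't centred on the machine's origin. I'll refit with a free plate offset.

```bash
python3 - <<'E'
from h import *
t=np.array([(74,338),(563,474),(635,200),(170,236),(402,135),(552,175)])/4+[195,125]-.375
s=np.array([(62,250),(437,525),(628,355),(187,100),(418,52),(537,115)])/4+[200,165]-.375
def f(p):
    M=[(-90+p[3],160+p[4],16),(-90+p[3],-160+p[4],16),(90+p[3],-160+p[4],16),(-10,105,127),(66.3,-3,176.8),(66.3,-87,176.8)]
    return np.concatenate([(proj("top",m2w(p,M))-t).ravel(),(proj("scene",m2w(p,M))-s).ravel()])
r=least_squares(f,[600,40,-.28,0,0],loss="soft_l1"); p=r.x;print(p.round(4)); print(f(p).reshape(-1,2).round(1).tolist())
np.save("p.npy",p)
print(m2w(p,[(-10,105,83),(-48,-115,130),(20,-45,50),(66.3,-45,176.8),(-26.3,-45,176.8)]).round(1))
for x in (-26,-32,-38,-44,-50): print(x,((proj("top",m2w(p,[(x,-115,142),(x,-115,100)]))-[195,125])*4).round(0).tolist(),((proj("scene",m2w(p,[(x,-115,142)]))-[200,165])*4).round(0).tolist())
E
```

```text
[ 5.743703e+02  3.808990e+01 -2.792000e-01  1.388870e+01  7.188500e+00]
[[-1.7, 0.0], [0.6, 0.3], [0.6, -0.7], [0.3, -0.6], [-0.8, -0.6], [0.7, -0.1], [-2.8, -1.8], [-0.0, 1.5], [0.8, -0.5], [0.1, 0.3], [-0.6, 0.7], [-0.4, 1.3]]
[[593.7 141.8  83. ]
 [496.5 -59.2 130. ]
 [581.2 -10.7  50. ]
 [625.7 -23.4 176.8]
 [536.7   2.1 176.8]]
-26 [[552.0, 363.0], [542.0, 369.0]] [[460.0, 278.0]]
-32 [[549.0, 374.0], [540.0, 379.0]] [[453.0, 284.0]]
-38 [[546.0, 385.0], [537.0, 390.0]] [[445.0, 290.0]]
-44 [[544.0, 395.0], [534.0, 400.0]] [[437.0, 296.0]]
-50 [[541.0, 406.0], [531.0, 410.0]] [[430.0, 302.0]]
```

The fit now agrees to about 1 px. The chuck is at (593.7, 141.8) with yaw −0.279, and the paddle is at machine x of about −39. Moving above the chuck at transit height.

```bash
python3 -m creep '[{"dx":0.1,"dy":-0.115,"rz":-0.007,"grip":-1},{"dx":0.2,"dy":-0.23,"rz":-0.015,"grip":-1},{"dx":0.3,"dy":-0.345,"rz":-0.022,"grip":-1},{"dx":0.4,"dy":-0.46,"rz":-0.03,"grip":-1},{"dx":0.5,"dy":-0.575,"rz":-0.037,"grip":-1}]'
python3 -m creep '[{"dx":0.12,"dy":-0.138,"rz":-0.007,"grip":-1},{"dx":0.24,"dy":-0.276,"rz":-0.015,"grip":-1},{"dx":0.36,"dy":-0.41,"rz":-0.022,"grip":-1},{"dx":0.48,"dy":-0.55,"rz":-0.03,"grip":-1},{"dx":0.556,"dy":-0.637,"rz":-0.037,"grip":-1}]'
```

```text
$[0]: bad value
$[0]: bad value
```

```bash
python3 -m creep '[{"dx":0.1,"dy":-0.115,"dz":0,"rx":0,"ry":0,"rz":-0.007,"grip":-1},{"dx":0.2,"dy":-0.23,"dz":0,"rx":0,"ry":0,"rz":-0.015,"grip":-1},{"dx":0.3,"dy":-0.345,"dz":0,"rx":0,"ry":0,"rz":-0.022,"grip":-1},{"dx":0.4,"dy":-0.46,"dz":0,"rx":0,"ry":0,"rz":-0.03,"grip":-1},{"dx":0.5,"dy":-0.575,"dz":0,"rx":0,"ry":0,"rz":-0.037,"grip":-1}]'
```

```text
clock: 0.72
eef_pos: [372.3, 395.3, 231.2]
tool_rot: [-3.141, 0.0, 2.641]
force: [0.1, 1.3, 1.1]
width: 85.2
gripper_force: 0.0
```

```bash
python3 -m creep '[{"dx":0.1,"dy":-0.115,"dz":0,"rx":0,"ry":0,"rz":-0.007,"grip":-1},{"dx":0.2,"dy":-0.23,"dz":0,"rx":0,"ry":0,"rz":-0.015,"grip":-1},{"dx":0.3,"dy":-0.345,"dz":0,"rx":0,"ry":0,"rz":-0.022,"grip":-1},{"dx":0.4,"dy":-0.46,"dz":0,"rx":0,"ry":0,"rz":-0.03,"grip":-1},{"dx":0.5,"dy":-0.575,"dz":0,"rx":0,"ry":0,"rz":-0.037,"grip":-1}]'
python3 -m creep '[{"dx":0.056,"dy":-0.063,"dz":-0.03,"rx":0,"ry":0,"rz":0,"grip":-1},{"dx":0.056,"dy":-0.063,"dz":-0.07,"rx":0,"ry":0,"rz":0,"grip":-1},{"dx":0.056,"dy":-0.063,"dz":-0.1,"rx":0,"ry":0,"rz":0,"grip":-1},{"dx":0.056,"dy":-0.063,"dz":-0.1,"rx":0,"ry":0,"rz":0,"grip":-1},{"dx":0.056,"dy":-0.063,"dz":-0.1,"rx":0,"ry":0,"rz":0,"grip":-1}]'
python3 - <<'E'
from h import *
s=cv2.imread if 0 else get_image("scene")[150:300,190:390,::-1]; t=get_image("top")[110:260,190:390,::-1]
cv2.imwrite("pics/a1.png",cv2.resize(np.vstack([s,t]),None,fx=2,fy=2,interpolation=cv2.INTER_CUBIC)); print(ctrl.read_state()["eef_pos"],ctrl.read_state()["qpos"].round(2))
E
```

```text
clock: 1.35
eef_pos: [572.2, 165.5, 231.1]
tool_rot: [-3.141, -0.0, 2.409]
force: [1.6, 0.7, -0.1]
width: 85.6
gripper_force: 0.0
clock: 1.98
eef_pos: [593.5, 143.1, 191.7]
tool_rot: [3.141, -0.0, 2.412]
force: [0.1, 0.5, 0.1]
width: 85.3
gripper_force: 0.0
[593.88230851 142.67606226 192.02754509] [-0.39  0.62  0.17  1.68 -0.13  0.85  0.68]
```

View pics/a1.png

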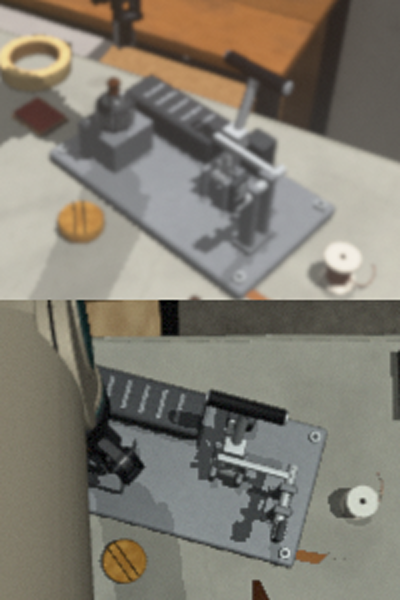

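The scene half shows the gripper above the bit (fingers at about (120,30), bit at (113,85)). In the top half the gripper covers the chuck. It is well centred, so I'll descend and close.

```bash
python3 -m creep '[{"dx":0,"dy":0,"dz":-0.08,"rx":0,"ry":0,"rz":0,"grip":-1},{"dx":0,"dy":0,"dz":-0.16,"rx":0,"ry":0,"rz":0,"grip":-1},{"dx":0,"dy":0,"dz":-0.24,"rx":0,"ry":0,"rz":0,"grip":-1},{"dx":0,"dy":0,"dz":-0.3,"rx":0,"ry":0,"rz":0,"grip":-1},{"dx":0,"dy":0,"dz":-0.32,"rx":0,"ry":0,"rz":0,"grip":-1}]'
python3 -m creep '[{"dx":0,"dy":0,"dz":0,"rx":0,"ry":0,"rz":0,"grip":-0.4},{"dx":0,"dy":0,"dz":0,"rx":0,"ry":0,"rz":0,"grip":0},{"dx":0,"dy":0,"dz":0,"rx":0,"ry":0,"rz":0,"grip":1},{"dx":0,"dy":0,"dz":0,"rx":0,"ry":0,"rz":0,"grip":1},{"dx":0,"dy":0,"dz":0,"rx":0,"ry":0,"rz":0,"grip":1}]'
```

```text
clock: 2.7
eef_pos: [593.0, 142.0, 62.4]
tool_rot: [-3.14, -0.001, 2.41]
force: [0.3, -0.2, 0.8]
width: 85.0
gripper_force: 0.0
clock: 3.32
eef_pos: [594.8, 142.1, 65.0]
tool_rot: [3.139, 0.001, 2.41]
force: [-1.0, -0.2, 6.5]
width: 44.2
gripper_force: 61.0
```

```bash
python3 - <<'E'
from h import *
s=get_image("scene")[165:265,200:320,::-1]
cv2.imwrite("pics/a2.png",cv2.resize(s,None,fx=5,fy=5,interpolation=cv2.INTER_CUBIC)); st=ctrl.read_state(); print(st["eef_pos"],st["force"],st["torque"],st["width"],st["gripper_force"])
E
```

```text
[594.75710959 142.18264316  65.02994968] [-0.91700722  0.09856977  6.68537381] [0.00360912 0.21054001 0.0414385 ] 44.28348007509547 60.9905744971411
```

View pics/a2.png

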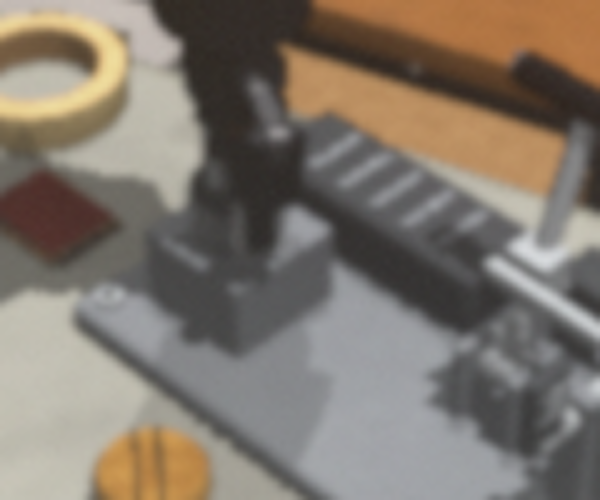

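The gripper is around the sleeve, with the near finger tip at about (262,255), right at the block's top. It presses there with about 6.5 N. I'll open, rise 4 mm and regrip.

```bash
python3 -m creep '[{"dx":0,"dy":0,"dz":0,"rx":0,"ry":0,"rz":0,"grip":-0.6},{"dx":0,"dy":0,"dz":0.01,"rx":0,"ry":0,"rz":0,"grip":-0.6},{"dx":0,"dy":0,"dz":0.01,"rx":0,"ry":0,"rz":0,"grip":1},{"dx":0,"dy":0,"dz":0.01,"rx":0,"ry":0,"rz":0,"grip":1},{"dx":0,"dy":0,"dz":0.01,"rx":0,"ry":0,"rz":0,"grip":1}]'
```

```text
clock: 4.0
eef_pos: [594.5, 142.4, 68.2]
tool_rot: [3.14, 0.001, 2.41]
force: [-0.7, 0.7, 5.2]
width: 44.0
gripper_force: 60.7
```

```bash
python3 -m creep '[{"dx":0,"dy":0,"dz":0,"rx":0,"ry":0,"rz":-0.02,"grip":1},{"dx":0,"dy":0,"dz":0,"rx":0,"ry":0,"rz":-0.04,"grip":1},{"dx":0,"dy":0,"dz":0,"rx":0,"ry":0,"rz":-0.06,"grip":1},{"dx":0,"dy":0,"dz":0,"rx":0,"ry":0,"rz":-0.08,"grip":1},{"dx":0,"dy":0,"dz":0,"rx":0,"ry":0,"rz":-0.1,"grip":1}]'
python3 - <<'E'
from h import *
st=ctrl.read_state(); print(st["torque"],st["force"],st["tool_rot"])
E
python3 -m creep '[{"dx":0,"dy":0,"dz":0,"rx":0,"ry":0,"rz":-0.01,"grip":1},{"dx":0,"dy":0,"dz":0,"rx":0,"ry":0,"rz":-0.02,"grip":1},{"dx":0,"dy":0,"dz":0,"rx":0,"ry":0,"rz":-0.03,"grip":1},{"dx":0,"dy":0,"dz":0,"rx":0,"ry":0,"rz":-0.04,"grip":1},{"dx":0,"dy":0,"dz":0,"rx":0,"ry":0,"rz":-0.05,"grip":1}]'
python3 - <<'E'
from h import *
st=ctrl.read_state(); print(st["torque"],st["force"],st["tool_rot"])
E
```

```text
clock: 4.62
eef_pos: [593.6, 141.8, 68.1]
tool_rot: [-3.142, -0.0, 1.778]
force: [-2.7, -0.6, 6.7]
width: 43.9
gripper_force: 61.0
[-0.0681396   0.36375714  0.22799568] [-2.69125694 -0.55590468  6.65129372] [-3.14151042e+00 -3.10045793e-04  1.77809543e+00]
clock: 5.25
eef_pos: [593.0, 141.8, 68.1]
tool_rot: [-3.14, -0.0, 1.467]
force: [-3.5, -0.8, 8.8]
width: 43.6
gripper_force: 61.3
[-0.19683128  0.49016618  0.30681017] [-3.46036688 -0.80202348  8.80465066] [-3.14037538e+00 -9.47336565e-05  1.46651923e+00]
```

```bash
for i in 1; do python3 -m creep '[{"dx":0,"dy":0,"dz":0,"rx":0,"ry":0,"rz":-0.006,"grip":1},{"dx":0,"dy":0,"dz":0,"rx":0,"ry":0,"rz":-0.012,"grip":1},{"dx":0,"dy":0,"dz":0,"rx":0,"ry":0,"rz":-0.018,"grip":1},{"dx":0,"dy":0,"dz":0,"rx":0,"ry":0,"rz":-0.024,"grip":1},{"dx":0,"dy":0,"dz":0,"rx":0,"ry":0,"rz":-0.03,"grip":1}]'; done
python3 - <<'E'
from h import *
st=ctrl.read_state(); print(st["torque"],st["force"],st["tool_rot"])
E
```

```text
clock: 5.88
eef_pos: [592.3, 140.4, 68.0]
tool_rot: [-3.14, 0.004, 1.287]
force: [-4.1, -4.0, 9.5]
width: 44.0
gripper_force: 74.2
[-0.80573047  1.0703121   3.04295246] [-4.0649865  -4.03449222  9.45430549] [-3.13960077  0.00376264  1.28668826]
```

The moment jumped to 3 N m, so the sleeve is at its stop. I'll let go and rise while the next waypoints are computed.

```bash
python3 -m creep '[{"dx":0,"dy":0,"dz":0,"rx":0,"ry":0,"rz":0,"grip":-1},{"dx":0,"dy":0,"dz":0,"rx":0,"ry":0,"rz":0,"grip":-1},{"dx":0,"dy":0,"dz":0,"rx":0,"ry":0,"rz":0,"grip":-1},{"dx":0,"dy":0,"dz":0.05,"rx":0,"ry":0,"rz":0,"grip":-1},{"dx":0,"dy":0,"dz":0.12,"rx":0,"ry":0,"rz":0,"grip":-1}]'
python3 -m creep '[{"dx":0,"dy":0,"dz":0.1,"rx":0,"ry":0,"rz":0,"grip":-1},{"dx":0,"dy":0,"dz":0.2,"rx":0,"ry":0,"rz":0,"grip":-1},{"dx":0,"dy":0,"dz":0.3,"rx":0,"ry":0,"rz":0,"grip":-1},{"dx":0,"dy":0,"dz":0.35,"rx":0,"ry":0,"rz":0,"grip":0},{"dx":0,"dy":0,"dz":0.35,"rx":0,"ry":0,"rz":0,"grip":1}]'
python3 - <<'E'
from h import *
p=np.load("p.npy"); w=m2w(p,[(-42,-84,130),(-42,-100,130),(-42,-130,115.5),(66.3,-18,158),(-26.3,-18,158)]); print(w.round(1)); print((np.diff(w,axis=0)/400).round(4))
st=ctrl.read_state(); print(st["eef_pos"],st["tool_rot"],(w[0]-st["eef_pos"])/400)
E
```

```text
clock: 6.5
eef_pos: [593.6, 141.6, 116.3]
tool_rot: [-3.141, 0.0, 1.278]
force: [0.9, 0.2, 0.4]
width: 85.8
gripper_force: 0.0
clock: 7.12
eef_pos: [594.9, 141.8, 258.1]
tool_rot: [3.137, -0.003, 1.279]
force: [0.1, 0.1, 0.3]
width: 51.8
gripper_force: 0.0
[[510.8 -31.1 130. ]
 [506.4 -46.5 130. ]
 [498.2 -75.3 115.5]
 [633.1   2.5 158. ]
 [544.1  28.  158. ]]
[[-0.011  -0.0385  0.    ]
 [-0.0207 -0.0721 -0.0362]
 [ 0.3374  0.1945  0.1062]
 [-0.2225  0.0638  0.    ]]
[594.93410269 141.75754059 258.14521393] [ 3.13744537e+00 -2.71272080e-03  1.27869927e+00] [-0.21021477 -0.43210233 -0.32036303]
```

```bash
python3 -m creep '[{"dx":-0.05,"dy":-0.1,"dz":0,"rx":0,"ry":0,"rz":0,"grip":1},{"dx":-0.1,"dy":-0.21,"dz":0,"rx":0,"ry":0,"rz":0,"grip":1},{"dx":-0.15,"dy":-0.32,"dz":0,"rx":0,"ry":0,"rz":0,"grip":1},{"dx":-0.207,"dy":-0.432,"dz":0,"rx":0,"ry":0,"rz":0,"grip":1},{"dx":-0.207,"dy":-0.432,"dz":-0.1,"rx":0,"ry":0,"rz":0,"grip":1}]'
python3 -m creep '[{"dx":0,"dy":0,"dz":-0.06,"rx":0,"ry":0,"rz":0,"grip":1},{"dx":0,"dy":0,"dz":-0.12,"rx":0,"ry":0,"rz":0,"grip":1},{"dx":0,"dy":0,"dz":-0.18,"rx":0,"ry":0,"rz":0,"grip":1},{"dx":0,"dy":0,"dz":-0.2125,"rx":0,"ry":0,"rz":0,"grip":1},{"dx":0,"dy":0,"dz":-0.2125,"rx":0,"ry":0,"rz":0,"grip":1}]'
python3 - <<'E'
from h import *
s=get_image("scene")[165:305,200:390,::-1]
cv2.imwrite("pics/a3.png",cv2.resize(s,None,fx=4,fy=4,interpolation=cv2.INTER_CUBIC))
E
```

```text
clock: 7.75
eef_pos: [510.8, -35.6, 217.0]
tool_rot: [3.136, -0.0, 1.272]
force: [1.3, 2.0, -1.0]
width: -0.1
gripper_force: 0.0
clock: 8.38
eef_pos: [510.1, -31.0, 129.5]
tool_rot: [-3.139, 0.001, 1.279]
force: [0.4, 0.0, 0.2]
width: -0.3
gripper_force: 0.0
```

View pics/a3.png

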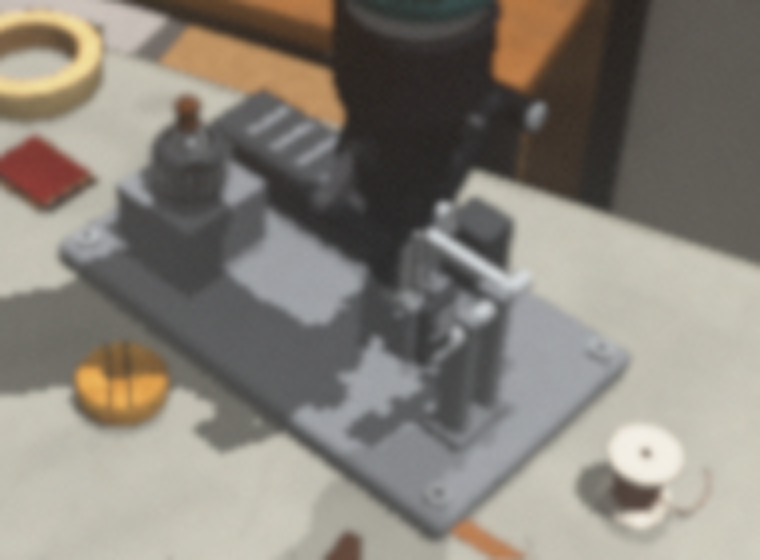

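The sleeve, bit and swatches look fine. The fingers are at (390,270) with the catch posts at (455,380), and the paddle is hard to make out. I'll project its outline onto the earlier picture, without viewing, and check the brightness there.

```bash
python3 - <<'E'
from h import *
p=np.load("p.npy")
im=cv2.imread("pics/scene0.png"); tm=cv2.imread("pics/top0.png")
big=[]
for n,i,o,e in (("scene",im,(285,205),(350,280)),("top",tm,(310,180),(350,245))):
    k=9 if n=="scene" else 10
    c=cv2.resize(i[o[1]:e[1],o[0]:e[0]],None,fx=k,fy=k,interpolation=cv2.INTER_CUBIC)
    def P(L,col):
        q=((proj(n,m2w(p,L))-o+.5)*k).astype(np.int32); cv2.polylines(c,[q],True,col,1)
    P([(-27,-110.5,142),(-51,-110.5,142),(-51,-110.5,100),(-27,-110.5,100)],(0,0,255))
    P([(-25,-105,112),(-25,-125,112),(11,-125,112),(11,-105,112)],(0,255,0))
    P([(26,-115,100),(26,-29,100)],(255,0,0))
    big.append(cv2.copyMakeBorder(c,0,680-c.shape[0],0,0,cv2.BORDER_CONSTANT))
b=np.hstack(big); f=min(800/b.shape[1],600/b.shape[0]); b=cv2.resize(b,None,fx=f,fy=f); print(b.shape); cv2.imwrite("pics/ov.png",b)
E
```

```text
(552, 800, 3)
```

View pics/ov.png

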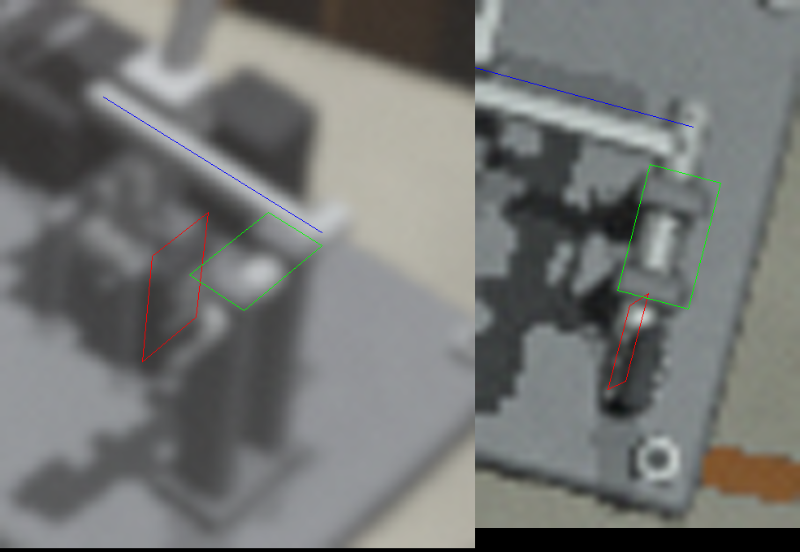

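The paddle reads as the dark bar at about (630,360) in the right half, centred near machine x of −44 and a few mm further to −y than predicted. The fingers are aligned well enough, so I'll push.

```bash
python3 -m creep '[{"dx":-0.011,"dy":-0.0385,"dz":0,"rx":0,"ry":0,"rz":0,"grip":1},{"dx":-0.0166,"dy":-0.0577,"dz":-0.0025,"rx":0,"ry":0,"rz":0,"grip":1},{"dx":-0.022,"dy":-0.077,"dz":-0.01,"rx":0,"ry":0,"rz":0,"grip":1},{"dx":-0.0276,"dy":-0.096,"dz":-0.02,"rx":0,"ry":0,"rz":0,"grip":1},{"dx":-0.0317,"dy":-0.1106,"dz":-0.0275,"rx":0,"ry":0,"rz":0,"grip":1}]'
python3 -m creep '[{"dx":-0.002,"dy":-0.007,"dz":-0.003,"rx":0,"ry":0,"rz":0,"grip":1},{"dx":-0.004,"dy":-0.014,"dz":-0.008,"rx":0,"ry":0,"rz":0,"grip":1},{"dx":-0.006,"dy":-0.021,"dz":-0.01,"rx":0,"ry":0,"rz":0,"grip":1},{"dx":-0.006,"dy":-0.021,"dz":-0.01,"rx":0,"ry":0,"rz":0,"grip":1},{"dx":-0.006,"dy":-0.021,"dz":-0.01,"rx":0,"ry":0,"rz":0,"grip":1}]'
python3 - <<'E'
from h import *
s=get_image("scene")[165:305,220:360,::-1];t=get_image("top")[140:280,270:410,::-1]
cv2.imwrite("pics/a4.png",cv2.resize(np.hstack([s,t]),None,fx=2.85,fy=4,interpolation=cv2.INTER_CUBIC))
E
```

```text
clock: 9.05
eef_pos: [498.2, -75.3, 119.0]
tool_rot: [-3.141, -0.001, 1.279]
force: [1.4, 2.9, 1.1]
width: -0.3
gripper_force: 1.1
clock: 9.68
eef_pos: [496.4, -80.6, 115.8]
tool_rot: [-3.141, -0.004, 1.281]
force: [0.9, 8.5, 8.4]
width: 0.0
gripper_force: 5.5
```

View pics/a4.png

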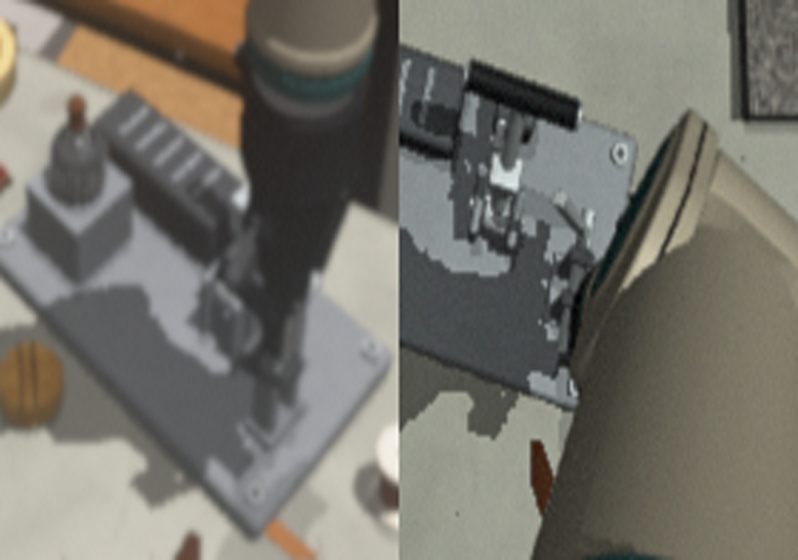

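The pushing force jumped from about 3 N to 8.5 N and the tongue at (570,215) in the right half now stands up, so the catch is fully over. Backing off, then on to the T-handle, +y of the stem.

```bash
python3 -m creep '[{"dx":0.007,"dy":0.024,"dz":0.02,"rx":0,"ry":0,"rz":0,"grip":1},{"dx":0.014,"dy":0.048,"dz":0.1,"rx":0,"ry":0,"rz":0,"grip":1},{"dx":0.014,"dy":0.048,"dz":0.2,"rx":0,"ry":0,"rz":0,"grip":1},{"dx":0.014,"dy":0.048,"dz":0.3,"rx":0,"ry":0,"rz":0,"grip":1},{"dx":0.014,"dy":0.048,"dz":0.3625,"rx":0,"ry":0,"rz":0,"grip":-1}]'
python3 -m creep '[{"dx":0.08,"dy":0.04,"dz":0,"rx":0,"ry":0,"rz":0,"grip":-1},{"dx":0.16,"dy":0.08,"dz":0,"rx":0,"ry":0,"rz":0,"grip":-1},{"dx":0.24,"dy":0.12,"dz":0,"rx":0,"ry":0,"rz":0,"grip":-1},{"dx":0.33,"dy":0.1675,"dz":0,"rx":0,"ry":0,"rz":0,"grip":-1},{"dx":0.33,"dy":0.1675,"dz":0,"rx":0,"ry":0,"rz":0,"grip":-1}]'
python3 -m creep '[{"dx":0,"dy":0,"dz":-0.08,"rx":0,"ry":0,"rz":0,"grip":-1},{"dx":0,"dy":0,"dz":-0.16,"rx":0,"ry":0,"rz":0,"grip":-1},{"dx":0,"dy":0,"dz":-0.23,"rx":0,"ry":0,"rz":0,"grip":-1},{"dx":0,"dy":0,"dz":-0.255,"rx":0,"ry":0,"rz":0,"grip":-1},{"dx":0,"dy":0,"dz":-0.255,"rx":0,"ry":0,"rz":0,"grip":-1}]'
```

```text
clock: 10.4
eef_pos: [501.7, -65.2, 262.2]
tool_rot: [3.14, 0.001, 1.278]
force: [-0.6, 0.2, 0.3]
width: 17.2
gripper_force: 0.0
clock: 11.02
eef_pos: [635.1, 4.6, 259.3]
tool_rot: [3.141, 0.001, 1.282]
force: [-0.4, 0.9, -0.2]
width: 85.3
gripper_force: 0.0
clock: 11.65
eef_pos: [632.9, 2.0, 158.3]
tool_rot: [-3.141, 0.001, 1.278]
force: [0.1, 0.9, 0.6]
width: 85.5
gripper_force: 0.0
```

```bash
python3 -m creep '[{"dx":0,"dy":0,"dz":0,"rx":0,"ry":0,"rz":0,"grip":1},{"dx":0,"dy":0,"dz":0,"rx":0,"ry":0,"rz":0,"grip":1},{"dx":0,"dy":0,"dz":0,"rx":0,"ry":0,"rz":0,"grip":1},{"dx":0,"dy":0,"dz":0,"rx":0,"ry":0,"rz":0,"grip":1},{"dx":0,"dy":0,"dz":0,"rx":0,"ry":0,"rz":0,"grip":1}]'
python3 - <<'E'
from h import *
st=ctrl.read_state(); print(st["eef_pos"],st["force"],st["torque"])
p=np.load("p.npy")
for a in np.arange(0,.75,.1):
    d=135*np.array([math.sin(.35-a)-math.sin(.35),math.cos(.35-a)-math.cos(.35)])
    print(round(a,1),(np.array([math.cos(p[2])*d[0],math.sin(p[2])*d[0],d[1]])/400).round(4))
E
```

```text
clock: 12.28
eef_pos: [632.7, 2.9, 158.9]
tool_rot: [-3.14, -0.0, 1.279]
force: [-3.2, 0.9, 5.0]
width: 15.9
gripper_force: 58.4
[632.70904667   2.9014799  158.91951145] [-3.22718125  0.88847104  4.98034786] [0.1179412  0.642311   0.14708166]
0.0 [ 0. -0.  0.]
0.1 [-0.031   0.0089  0.01  ]
0.2 [-0.0628  0.018   0.0167]
0.3 [-0.095   0.0272  0.02  ]
0.4 [-0.1275  0.0365  0.02  ]
0.5 [-0.1597  0.0458  0.0167]
0.6 [-0.1915  0.0549  0.01  ]
0.7 [-0.2225  0.0638  0.    ]
```

```bash
python3 -m creep '[{"dx":-0.031,"dy":0.009,"dz":0.01,"rx":0,"ry":0,"rz":0,"grip":1},{"dx":-0.063,"dy":0.018,"dz":0.0167,"rx":0,"ry":0,"rz":0,"grip":1},{"dx":-0.095,"dy":0.027,"dz":0.02,"rx":0,"ry":0,"rz":0,"grip":1},{"dx":-0.1275,"dy":0.0365,"dz":0.02,"rx":0,"ry":0,"rz":0,"grip":1},{"dx":-0.16,"dy":0.046,"dz":0.0167,"rx":0,"ry":0,"rz":0,"grip":1}]'
python3 -m creep '[{"dx":-0.015,"dy":0.004,"dz":-0.003,"rx":0,"ry":0,"rz":0,"grip":1},{"dx":-0.032,"dy":0.009,"dz":-0.0067,"rx":0,"ry":0,"rz":0,"grip":1},{"dx":-0.046,"dy":0.013,"dz":-0.011,"rx":0,"ry":0,"rz":0,"grip":1},{"dx":-0.06,"dy":0.017,"dz":-0.016,"rx":0,"ry":0,"rz":0,"grip":1},{"dx":-0.063,"dy":0.018,"dz":-0.017,"rx":0,"ry":0,"rz":0,"grip":1}]'
```

```text
clock: 12.9
eef_pos: [578.4, 18.4, 169.9]
tool_rot: [3.12, -0.002, 1.278]
force: [11.3, -4.2, 11.7]
width: 15.9
gripper_force: 58.3
clock: 13.52
eef_pos: [552.4, 25.9, 163.2]
tool_rot: [3.122, -0.003, 1.278]
force: [7.4, -2.7, 19.0]
width: 16.3
gripper_force: 63.7
```

```bash
python3 -m creep '[{"dx":-0.006,"dy":0.002,"dz":-0.001,"rx":0,"ry":0,"rz":0,"grip":1},{"dx":-0.012,"dy":0.004,"dz":-0.002,"rx":0,"ry":0,"rz":0,"grip":1},{"dx":-0.018,"dy":0.005,"dz":-0.004,"rx":0,"ry":0,"rz":0,"grip":1},{"dx":-0.024,"dy":0.007,"dz":-0.004,"rx":0,"ry":0,"rz":0,"grip":1},{"dx":-0.024,"dy":0.007,"dz":-0.004,"rx":0,"ry":0,"rz":0,"grip":1}]'
python3 - <<'E'
from h import *
st=ctrl.read_state(); print(st["eef_pos"],st["force"],st["torque"])
s=get_image("scene")[165:305,220:360,::-1];t=get_image("top")[130:270,230:370,::-1]
cv2.imwrite("pics/a5.png",cv2.resize(np.hstack([s,t]),None,fx=2.85,fy=4,interpolation=cv2.INTER_CUBIC))
E
```

```text
clock: 14.15
eef_pos: [543.4, 28.5, 161.1]
tool_rot: [3.121, -0.003, 1.278]
force: [9.9, -4.4, 13.1]
width: 16.2
gripper_force: 61.8
[543.39508969  28.5231167  161.09791744] [ 9.86008812 -4.40458225 13.13300609] [-0.78300084 -2.27864535  0.20748653]
```

View pics/a5.png

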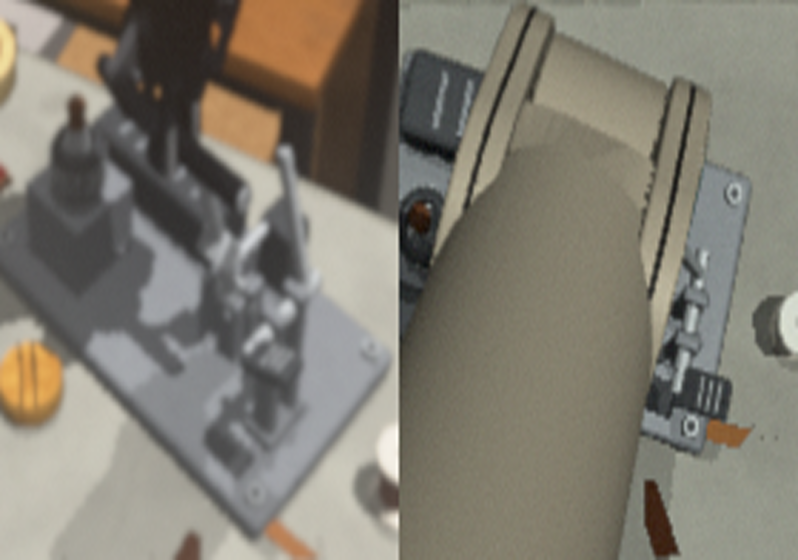

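Catch is over: paddle flat at (275,360), tongue upright at (290,200). The lever leans to the front, held by the gripper at about (240,190). By the travel it is at about 0.7 rad, and a small extra push will confirm the stop.

```bash
python3 -m creep '[{"dx":-0.004,"dy":0.001,"dz":0,"rx":0,"ry":0,"rz":0,"grip":1},{"dx":-0.008,"dy":0.002,"dz":-0.001,"rx":0,"ry":0,"rz":0,"grip":1},{"dx":-0.01,"dy":0.003,"dz":-0.002,"rx":0,"ry":0,"rz":0,"grip":1},{"dx":-0.01,"dy":0.003,"dz":-0.002,"rx":0,"ry":0,"rz":0,"grip":1},{"dx":-0.01,"dy":0.003,"dz":-0.002,"rx":0,"ry":0,"rz":0,"grip":1}]'
```

```text
clock: 14.88
eef_pos: [543.2, 28.5, 161.0]
tool_rot: [3.114, -0.003, 1.278]
force: [15.9, -5.5, 11.6]
width: 15.8
gripper_force: 61.6
```

The lever is against its stop: the force rose and the tool did not move. Handing in.

```bash
python3 -c "
from cell import ctrl
print(ctrl.finish_job())"
```

```text
the job is handed in; nothing more can be done
None
```

The job is handed in at about 15 s: the chuck was tightened to its stop and let go, the catch flipped fully over, and the lever is held against its front stop; nothing round the machine was touched as far as the pictures and forces show.

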